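# Fan up, then open the solvent bottle

## Robot

A 6-joint arm with a two-finger parallel gripper is mounted at the origin on the work surface. World frame = base frame: x ahead of the robot, y to its left, z up, the work surface at z = 0. Lengths are in m, angles in rad, forces in N, time in s.
With the tool pointing down it reaches from about 0.275 to 0.975 m from the base axis. Payload 8.4 kg.
Tool frame: the origin (TCP) lies at the very end of the fingers, on their centre line; the grasp point (between the pads) lies behind it (env.tcp_to_grasp is the z of the grasp point in the tool frame, in m); z points along the fingers, y is the line along which they close (so a half turn about z gives the same grasp; the last joint's range is limited). The gripper opens to 92 mm and grips with 3 to 60 N. Pads are 20 mm wide; open, the fingers measure 128 mm over their backs; the gripper's body (75 mm by 189 mm) begins 69 mm behind the grasp point.
Start: joints at [-1.253, 0.353, 1.633, -0, 1.155, -0.002], TCP at [0.196, -0.593, 0.215] pointing down, gripper open.
Joint ranges: [-2.63, 2.63], [-0.92, 2.1], [0.06, 2.66], [-1.3, 4.44], [0, 2.69], [-3.02, 3.02]. Speed limits (rad/s): [2.22, 2.22, 2.79, 3.14, 3.14, 3.14].

## Interface

Orientations are given as a unit quaternion [x, y, z, w].
In Python, from bench import env gives the robot as it stands.
- The arm moves only by the tool carry_out, never from a script. Its arguments are lists of equal length, an entry for each row: "dr": the turn, a rotation vector about the tool's x, y, z in degrees, a list of three; "linear": the shift along the tool's x, y, z in m, a list of three; "grip": the opening, from 0 (shut) to 1 (fully open). A call has 1 to 10 rows; each row is the pose to reach, as a shift and turn from the pose commanded when the call began, along the tool's axes at that moment; what a row does not reach only later rows make up. A row lasts 1/8 s, in which the tool goes at most 62.5 mm and 10.7 degrees, less where a joint would pass 70% of its speed; a pose out of reach is approached as far as the arm can. A call with a gripper value outside its range is refused whole. The fingers move at their own pace and stop on an object; "newtons" is the grip in N (left out, the last holds). Time passes only in rows, so rows that repeat a pose let the fingers close. It gives the time, the measured TCP pose, the force, the opening and the grip force at its end, in the units of the state.
- env.sense(): the state, without advancing time (a new reading comes with each control period).
- env.get_image(name): name is "side" or "top"; returns a dict with "pixels" (480x640x3 uint8, blue, green, red), "vertical_fov" (degrees; the focal length in pixels is half the picture's height over the tangent of half this angle, whatever the lens; pixels are square), "cx", "cy" (the principal point, pixels), "distortion" ([k1, k2, p1, p2, k3] as OpenCV has them; the pictures are not rectified), "view" (4x4, takes a point from world to camera coordinates). Camera axes: x right, y down, z forward; pixel columns grow to the right and rows downward; lengths in m; the calibration is good to about 2 mm. A picture is of the moment at which its call begins. There is no depth.
- env.close_job(): hands the job in; it is judged then, once.
Trained networks look in the newest picture that a camera, given by its name, has taken for a name from the list of things; names that differ only in an ending like _2 or _b are one class to them, and where a whole thing is asked for, a point or a joint stands for the part that bears it (a point fixed in the world has none). Each returns a list of dicts, best first, with "p" (0 to 1); they miss things now and then, are a little off and sometimes report something else, mostly with a low value. They report only what shows in the picture. A call takes as long as a camera call. They do not tell look-alikes from the thing itself.
- env.cut_out(name, camera): "region" (480x640 bool, what is visible of it) and "xy" ([column, row] in pixels, amid what is visible of it).
- env.place_of(name, camera): "xy" ([column, row] in pixels: a listed point, or the origin of a listed thing).
The state is a dict: "clock": time; "qpos": joint angles; "joint_vel": joint speeds; "tau": joint torques, N m; "ee_pos": TCP position; "orientation": TCP orientation; "force": force on the tool from outside, world axes, zero at the start; "ft_torque": the same for the moment, N m; "gripper_width": finger opening in m; "grip_force": force on a finger pad.
Only numpy, scipy, OpenCV 4.12 (cv2) and the standard library are available. Lean on these libraries where they do the work, as an engineer would, in place of code of your own. Each camera call takes 0.05 s, during which the arm holds its last target. There are 200 camera calls.

## Task

I am about to clean old glue off the shelf pins, so first slide the fume extractor's speed control all the way to full (the wide end of its wedge mark). Then push the solvent bottle's child-safety cap down, twist it counter-clockwise (seen from above) until it is free, and lift it off, leaving the bottle standing where it is and the other things on the table alone. Finish while still holding the cap: level, still, straight above the open mouth and a few centimetres clear of it, so that drips fall back in.

Things in the scene. Friction and masses are not known exactly. Their poses are not given: they have to be found in the camera images.
- bottle: white plastic solvent bottle, loose, 0.45 to 0.7 kg, upright: body 85 mm in diameter, 78 mm high, a shoulder sloping in to a neck bead (53 mm in diameter, top 95 mm up), then a neck 33 mm in diameter, rim 121 mm up. Origin: centre of its underside, z up its axis. Nothing clamps it: pressing down keeps it from turning with the cap; hard sideways force tips it.
- cap: black ribbed child-safety cap, round, 52 mm in diameter, 32 mm high, 42 g, a loose part that starts locked on the bottle. Origin: on its axis in the plane of its lower edge, z up. Closed, its lower edge is 100.5 mm above the table (5.5 mm above the neck bead). Grip it by its sides from above at any yaw. Three lugs inside its lower edge are caught under hooks on the neck.
- cap_top (a point): centre of the cap's top, 32 mm above its lower edge (132.5 mm above the table when closed). Pushed down, the cap sinks 5.5 mm at most against a spring: about 4 N to start it, 8 N at 3 mm, 11 N at the bottom. It turns only when 3.2 mm down or more; kept down, twist it counter-clockwise seen from above. It lifts off when turned 45 to 75 degrees (60 is best); a stop is at about 80.
- mouth (a point): centre of the bottle's open mouth, at the rim of the neck, 121 mm above the bottle's underside; under the cap at the start
- extractor: grey benchtop fume extractor, fixed. Base 220 mm (its x) by 180 mm (its y), flat deck 40 mm above the table; on the rear half stands the fan housing, 70 mm thick, 180 mm wide, top 195 mm above the table. Origin: centre of its underside; x from its front edge to its back, y along the control's track, z up. The deck is clear for 77 mm from the middle of the control's grip back to the fan's guard.
- fan_speed (a joint): travel of the speed control's grip along the extractor's +y, in m: 0 = off, 0.050 = full, the end stop at the wide end of the wedge mark (dark bars growing longer) beside the track. It starts between 0 and 0.018, stays where it is left, and takes about 1.5 N to slide.
- fan_knob_top (a point): centre of the top of the speed control's grip, 58 mm above the table (18 mm above the deck). The grip is a black block 22 mm (extractor x) by 14 mm (extractor y), 16 mm high, with 2 mm of air below it.
- fan_full (a point): where the centre of the top of the grip stands when the control is at full
- mug: white ceramic mug, 82 mm in diameter and 95 mm high, with wooden dowels sticking out to about 135 mm; a bystander. Origin: centre of its underside.
- mallet: mallet with blue head (60 mm in diameter, 100 mm long) and 315 mm long overall, lying on the table; a bystander. Origin: on the table under its middle; x points to the head.
- screwdriver: chrome ratchet screwdriver, 31 mm thick, 235 mm long, lying on the table; a bystander. Origin: on the table near its middle; x points to the bit.
- stud_finder: clear acrylic stud finder, 66 by 150 by 30 mm, lying on the table; a bystander. Origin: centre of its underside.
There are look-alikes about, which are no part of the job. Leave any pink look-alike of the cap alone. Leave any yellow look-alike of the bottle alone.

How it is judged:
On the way, in this order (a step that is already met when the one before it is completed fails the run):
1. the extractor's speed control stands at full (value of joint fan_speed above 0.046 m), for 0.2 s.
2. the cap is pushed down on the bottle against its spring (z of cap in the frame of bottle below 0.0978 m and horizontal distance between cap and mouth below 0.01 m and contact force between the fingers and cap above 1 N), for 0.05 s.
3. the cap is turned past its locks while still on the neck (angle between the x axis of cap and the x axis of bottle, either way round above 0.6 rad and z of cap in the frame of bottle below 0.108 m), for 0.05 s.
At the end, for the whole second after the job is handed in: control within 4 mm of full; cap held by the fingers, level within 14 degrees, still, its lower edge 15 to 150 mm above the mouth and within 25 mm of straight above it, not touching the bottle; bottle upright on the table, still, within 50 mm of where it began (value of joint fan_speed above 0.046 m and z of cap in the frame of mouth between 0.015 and 0.15 m and horizontal distance between cap and mouth below 0.025 m and angle between cap's own z axis and vertical below 0.25 rad and contact force between the fingers and cap above 1 N and contact force between cap and bottle below 0.1 N and linear speed of each of cap, bottle below 0.03 m/s and height (world z) of bottle below 0.005 m and angle between bottle's own z axis and vertical below 0.08 rad and distance of bottle from where it was at the start of the episode below 0.05 m); the arm keeps its last pose, push and grip.
It fails at once if the bottle is tipped or lifted off the table (angle between bottle's own z axis and vertical above 0.3 rad or height (world z) of bottle above 0.02 m).
It fails at once if a bystander is knocked out of its place (distance of any of mug, mallet, screwdriver, stud_finder from where it was at the start of the episode above 0.03 m).
It also fails if it takes over 50 s, if anything falls off the work surface, if the arm or the gripper's body presses on something with over 40 N, if the wrist force passes 120 N, or if a joint passes its speed limit or range.

## Working session

There is one attempt and no reset: what is moved stays moved. The work goes in short steps, Python scripts to look and compute and a tool call to move; the robot and the scene stay as the last step left them, time stands still between calls to the robot, and variables do not carry over. Pictures are saved under pics/ and viewed, at most 10 in all, crops included, and the job is handed in when it is done.

Besides the shell and the picture viewer there is one more tool, called by a JSON object that holds its "api" and its "payload". carry_out: Moves the arm, as the interface text tells. Its arguments: {"type":"object","properties":{"dr":{"type":"array","items":{"type":"array","items":{"type":"number"}}},"linear":{"type":"array","items":{"type":"array","items":{"type":"number"}}},"grip":{"type":"array","items":{"type":"number"}},"newtons":{"type":"number"}},"required":["dr","linear","grip"]}

```bash
mkdir -p pics; ls; cat > h.py <<'E'
import numpy as np, cv2
from bench import env
def K(im):
    f=240/np.tan(np.radians(im["vertical_fov"])/2)
    return np.array([[f,0,im["cx"]],[0,f,im["cy"]],[0,0,1.]]), np.array(im["distortion"],float)
def ray(im,xy):
    k,d=K(im); u=cv2.undistortPoints(np.array([[xy]],float),k,d)[0,0]
    V=np.array(im["view"]); R=V[:3,:3]; c=-R.T@V[:3,3]
    r=R.T@np.array([u[0],u[1],1]); return c,r/np.linalg.norm(r)
def atz(im,xy,z):
    c,r=ray(im,xy); return c+r*(z-c[2])/r[2]
def proj(im,P):
    k,d=K(im); V=np.array(im["view"]); rv=cv2.Rodrigues(V[:3,:3])[0]
    return cv2.projectPoints(np.array(P,float).reshape(-1,1,3),rv,V[:3,3],k,d)[0][:,0]
def tri(im1,a,im2,b):
    c1,r1=ray(im1,a);c2,r2=ray(im2,b)
    s=np.linalg.lstsq(np.stack([r1,-r2],1),c2-c1,rcond=None)[0]
    p,q=c1+r1*s[0],c2+r2*s[1]; return (p+q)/2,np.linalg.norm(p-q)
E
python3 - <<'E'
from h import *
np.set_printoptions(precision=3,suppress=True)
I={}
for c in("top","side"):
    I[c]=env.get_image(c); cv2.imwrite(f"pics/{c}0.png",I[c]["pixels"])
    V=np.array(I[c]["view"]);print(c,I[c]["vertical_fov"],-V[:3,:3].T@V[:3,3],V[:3,:3].T[:,2],I[c]["distortion"])
Z=dict(cap_top=.1325,bottle=0,fan_knob_top=.058,fan_full=.058,extractor=0,mug=0,mallet=0,screwdriver=0,stud_finder=0)
for n,z in Z.items():
    for c in I:
        for d in env.place_of(n,c)[:4]:
            print(n,c,round(d["p"],2),np.array(d["xy"]),atz(I[c],d["xy"],z)[:2])
s=env.sense();print(s["clock"],s["orientation"],s["ee_pos"],env.tcp_to_grasp,s["force"])
E
```

```text
pics
top 54.04498860614476 [ 0.365 -0.065  1.19 ] [ 0.183  0.01  -0.983] [0.003 0.    0.    0.    0.   ]
side 45.3327495385354 [0.38  0.791 0.716] [ 0.178 -0.803 -0.568] [-0.127  0.     0.     0.     0.   ]
cap_top top 0.81 [363.7 210.2] [ 0.624 -0.157]
cap_top top 0.75 [365.9 249.2] [ 0.533 -0.161]
cap_top top 0.71 [410.1 249. ] [ 0.533 -0.261]
cap_top side 0.98 [345.6 209.5] [ 0.534 -0.161]
bottle top 0.85 [359.  319.7] [ 0.376 -0.152]
bottle top 0.72 [358.3 255.2] [ 0.538 -0.153]
bottle side 0.91 [344.  267.7] [ 0.532 -0.148]
bottle side 0.89 [415.2 280.9] [ 0.384 -0.134]
fan_knob_top top 0.5 [190.4 237.5] [0.576 0.262]
fan_knob_top side 0.28 [343.6 225.6] [ 0.547 -0.217]
fan_full top 0.61 [189.6 256.1] [0.53  0.262]
fan_full side 0.42 [429.3 220. ] [ 0.37  -0.277]
extractor top 0.93 [174.6 254.4] [0.543 0.317]
extractor top 0.37 [364.7 248.1] [ 0.557 -0.17 ]
extractor side 0.87 [275.7 451.2] [0.551 0.311]
mug top 0.58 [371.8 166.8] [ 0.774 -0.193]
mug side 0.82 [240.6 242. ] [ 0.773 -0.194]
mallet side 0.97 [351.2 202.6] [ 0.562 -0.412]
screwdriver top 0.56 [275.  171.1] [0.764 0.063]
screwdriver side 0.56 [197.8 321.5] [0.768 0.071]
stud_finder top 0.73 [363.9 248. ] [ 0.557 -0.167]
stud_finder top 0.55 [445.8 320.5] [ 0.374 -0.367]
stud_finder side 0.64 [428.6 223.8] [ 0.37  -0.354]
1.0 [ 0.987  0.159 -0.    -0.   ] [ 0.196 -0.593  0.215] -0.0187 [-0.041 -0.029  0.17 ]
```

View pics/top0.png

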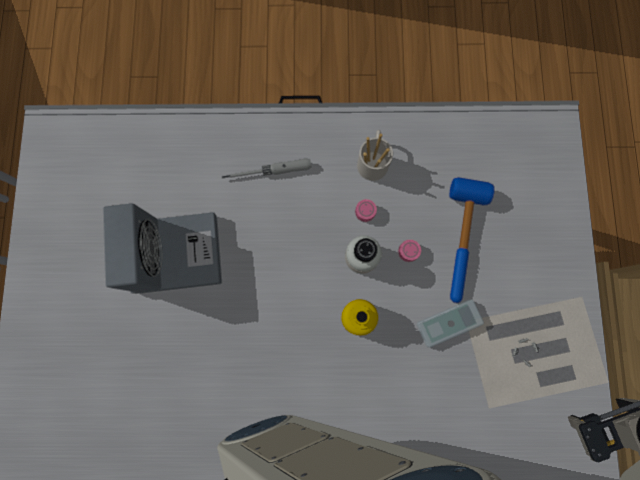

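View pics/side0.png

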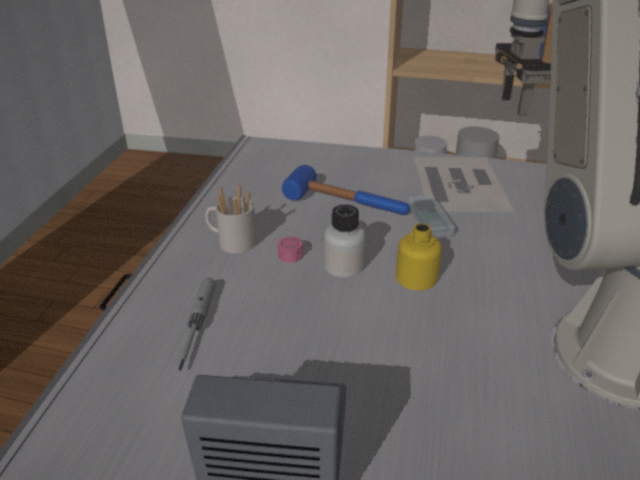

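The top picture shows the white bottle with a black cap at (365,249). The look-alikes are pink caps at (366,210) and (410,250) and a yellow bottle at (360,317). The extractor's deck is at about (190,250), and the side view shows the same white bottle with its black cap at (345,215). I'm picking the white bottle with the black ribbed cap, because the others are the wrong colour. One enlarged crop will confirm the cap, the knob and the wedge.

```bash
python3 - <<'E'
from h import *
np.set_printoptions(precision=4,suppress=True)
t=env.get_image("top"); s=env.get_image("side")
p=t["pixels"]
a=cv2.resize(p[200:300,100:230],None,fx=4.5,fy=4.5,interpolation=cv2.INTER_CUBIC)
b=cv2.resize(p[190:290,335:385],None,fx=4.5,fy=4.5,interpolation=cv2.INTER_CUBIC)
cv2.imwrite("pics/crop1.png",np.hstack([a,b])[:600,:800])
# extractor yaw: front deck edge corners from region
m=[d for d in env.cut_out("extractor","top")][0]["region"].astype(np.uint8)
r=cv2.minAreaRect(cv2.findContours(m,0,1)[0][0]); print(r)
for n in("fan_knob_top","fan_speed","cap_top","bottle"):
  for d in env.cut_out(n,"top")[:3]:
    ys,xs=np.where(d["region"]); print(n,d["p"],d["xy"],xs.min(),xs.max(),ys.min(),ys.max())
dk=[atz(t,q,.04) for q in [(215,213),(221,284)]];print(dk)
E
```

```text
((161.84780883789062, 247.1297607421875), (88.45681762695312, 116.81797790527344), 88.21009063720703)
fan_knob_top 0.57 [190.8, 236.6] 188 197 235 242
fan_speed 0.63 [190.4, 236.7] 188 197 236 242
cap_top 0.96 [362.9, 249.9] 354 377 239 261
cap_top 0.7 [407.2, 252.5] 398 420 240 261
cap_top 0.7 [362.2, 210.2] 356 376 200 220
bottle 0.85 [357.8, 318.7] 342 378 299 334
bottle 0.71 [356.3, 261.0] 345 381 235 273
[array([0.6413, 0.2081, 0.04  ]), array([0.463 , 0.1868, 0.04  ])]
```

View pics/crop1.png

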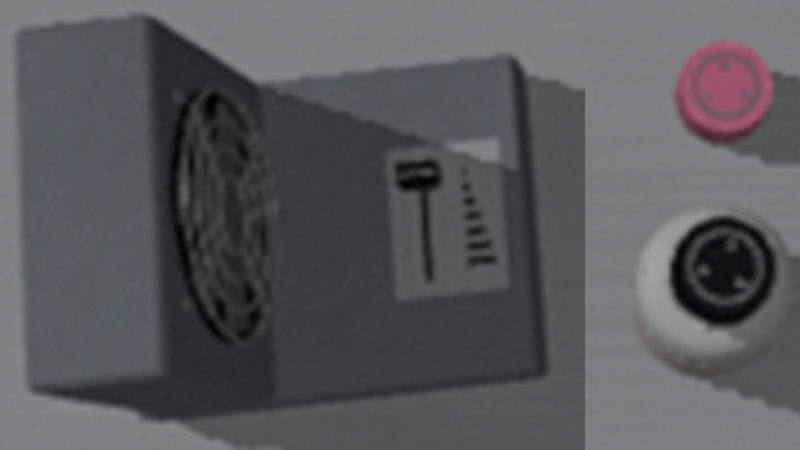

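The crop shows the black grip's top at about (192.4,238.3). The track runs down to (196,262), and the bars grow longer downward, so full lies toward the robot (-x). The cap on the white bottle is black, with a pink cap above it. I'll work out the first moves now.

```bash
cat >> h.py <<'E'
from scipy.spatial.transform import Rotation as Ro
np.set_printoptions(precision=4,suppress=True)
def go(target,yang=None):
    "shift along tool axes (m) and turn about tool z (deg) to bring TCP to target, tool y at world angle yang (deg, mod 180)"
    s=env.sense(); R=Ro.from_quat(s["orientation"]).as_matrix()
    lin=R.T@(np.array(target)-s["ee_pos"]); y=np.degrees(np.arctan2(R[1,1],R[0,1]))
    dz=None if yang is None else -((yang-y+90)%180-90)
    print("t",s["clock"],"pos",s["ee_pos"],"yang",round(y,2),"tilt",R[:,2],"lin",lin,"dz",dz,"q",s["qpos"],"F",s["force"],"w",s["gripper_width"],s["grip_force"])
E
python3 - <<'E'
from h import *
t=env.get_image("top")
k=atz(t,(192.4,238.3),.058);print("knob",k)
c=atz(t,(365.5,249.5),.1325);print("cap",c)
e=np.array(atz(t,(196,262.2),.04));print("track end",e)
ye=np.array([-.993,-.119,0]);xe=np.array([-.119,.993,0])
fc=(np.array([.6413,.2081,0])+np.array([.463,.1868,0]))/2+.11*xe;print("ext origin",fc,"knob in ext",xe@(k-fc),ye@(k-fc))
go([k[0],k[1],.16],6.8)
go([k[0],k[1],.047])
E
```

```text
knob [0.5736 0.257  0.058 ]
cap [ 0.532  -0.1596  0.1325]
track end [0.5169 0.2505 0.04  ]
ext origin [0.5391 0.3067 0.    ] knob in ext -0.05342820490834002 -0.028373089019210054
t 1.4 pos [ 0.1965 -0.5933  0.2146] yang -71.68 tilt [ 0.  0. -1.] lin [ 0.6253 -0.6886  0.0546] dz -78.47624230877912 q [-1.2534  0.353   1.6334  0.      1.1552 -0.0024] F [ 1.5856 -0.1121  0.0983] w 0.09199797674355183 0.0
t 1.4 pos [ 0.1965 -0.5933  0.2146] yang -71.68 tilt [ 0.  0. -1.] lin [ 0.6253 -0.6886  0.1676] dz None q [-1.2534  0.353   1.6334  0.      1.1552 -0.0024] F [ 1.5856 -0.1121  0.0983] w 0.09199797674355183 0.0
```

{"api": "carry_out", "payload": {"dr": [[0,0,-40],[0,0,-78.5],[0,0,-78.5],[0,0,-78.5],[0,0,-78.5],[0,0,-78.5],[0,0,-78.5],[0,0,-78.5],[0,0,-78.5],[0,0,-78.5]], "linear": [[0.625,-0.689,0],[0.625,-0.689,0],[0.625,-0.689,0],[0.625,-0.689,0],[0.625,-0.689,0],[0.625,-0.689,0],[0.625,-0.689,0],[0.625,-0.689,0],[0.625,-0.689,0],[0.625,-0.689,0]], "grip": [0.45,0.45,0.45,0.45,0.45,0.45,0.45,0.45,0.45,0.45], "newtons": 10}}

```text
clock: 2.65
ee_pos: [0.4504, -0.0198, 0.215]
orientation: [0.664, 0.748, 0.0, 0.001]
force: [0.6, -1.2, -0.5]
gripper_width: 0.0414
grip_force: 0.0
```

```bash
python3 -c "
from h import *
go([.5736,.257,.215],6.8)"
```

```text
t 2.65 pos [ 0.4504 -0.0198  0.215 ] yang 6.83 tilt [ 0.0013 -0.0002 -1.    ] lin [0.2602 0.1553 0.0001] dz 0.03232778842755124 q [-0.0472  0.0757  1.9895 -0.0002  1.0751 -0.1664] F [ 0.6162 -1.2292 -0.4955] w 0.04141173226704098 0.0
```

{"api": "carry_out", "payload": {"dr": [[0,0,0],[0,0,0],[0,0,0],[0,0,0],[0,0,0],[0,0,0],[0,0,0]], "linear": [[0.26,0.155,0],[0.26,0.155,0],[0.26,0.155,0],[0.26,0.155,0],[0.26,0.155,0],[0.26,0.155,0.03],[0.26,0.155,0.06]], "grip": [0.45,0.45,0.45,0.45,0.45,0.45,0.45]}}

```text
clock: 3.52
ee_pos: [0.5728, 0.2557, 0.1539]
orientation: [0.663, 0.748, 0.0, 0.0]
force: [0.1, -0.6, 0.1]
gripper_width: 0.041
grip_force: 0.0
```

```bash
python3 -c "
from h import *
go([.5736,.257,.047],6.8)"
```

```text
t 3.525 pos [0.5728 0.2557 0.1539] yang 6.9 tilt [ 0.0006  0.0002 -1.    ] lin [0.0012 0.0009 0.1069] dz 0.09671371360300896 q [ 0.4175  0.4169  1.6835 -0.      1.0406  0.2971] F [ 0.1139 -0.6043  0.0606] w 0.04096662232849945 0.0
```

{"api": "carry_out", "payload": {"dr": [[0,0,0],[0,0,0],[0,0,0],[0,0,0],[0,0,0],[0,0,0]], "linear": [[0.001,0.001,0.04],[0.001,0.001,0.07],[0.001,0.001,0.085],[0.001,0.001,0.095],[0.001,0.001,0.104],[0.001,0.001,0.106]], "grip": [0.45,0.45,0.45,0.45,0.45,0.45]}}

```text
clock: 4.28
ee_pos: [0.5736, 0.2559, 0.0487]
orientation: [0.664, 0.748, 0.0, 0.0]
force: [0.1, -1.1, -0.2]
gripper_width: 0.0417
grip_force: 0.0
```

{"api": "carry_out", "payload": {"dr": [[0,0,0],[0,0,0],[0,0,0],[0,0,0],[0,0,0]], "linear": [[0,0,0],[0,0,0],[0,0,0],[0,0,0],[0,0,0]], "grip": [0.05,0.05,0.05,0.05,0.05], "newtons": 8}}

```text
clock: 4.9
ee_pos: [0.574, 0.256, 0.0491]
orientation: [0.664, 0.748, 0.0, 0.0]
force: [1.4, -0.1, 4.1]
gripper_width: 0.0138
grip_force: 8.0
```

```bash
python3 -c "
from h import *
go([.5736,.257,.047],6.8)"
```

```text
t 4.9 pos [0.574  0.256  0.0491] yang 6.82 tilt [ 0.001   0.0004 -1.    ] lin [ 0.001  -0.0002  0.0021] dz 0.024009365288222284 q [ 0.4172  0.5476  1.7452 -0.      0.8477  0.2981] F [ 1.4309 -0.1343  4.0737] w 0.013826218015153564 8.000561892986298
```

The grip is held (14 mm wide). I'll drag it along tool -y.

{"api": "carry_out", "payload": {"dr": [[0,0,0],[0,0,0],[0,0,0],[0,0,0],[0,0,0],[0,0,0],[0,0,0]], "linear": [[0,-0.008,0],[0,-0.016,0],[0,-0.024,0],[0,-0.031,0],[0,-0.038,0],[0,-0.042,0],[0,-0.045,0]], "grip": [0.05,0.05,0.05,0.05,0.05,0.05,0.05]}}

```text
clock: 5.78
ee_pos: [0.5286, 0.2509, 0.049]
orientation: [0.664, 0.748, 0.001, 0.0]
force: [1.8, 1.8, 5.8]
gripper_width: 0.0138
grip_force: 8.0
```

{"api": "carry_out", "payload": {"dr": [[0,0,0],[0,0,0],[0,0,0],[0,0,0]], "linear": [[0,-0.003,0],[0,-0.006,0],[0,-0.009,0],[0,-0.009,0]], "grip": [0.05,0.05,0.05,0.05]}}

```text
clock: 6.28
ee_pos: [0.5237, 0.2504, 0.0492]
orientation: [0.664, 0.748, 0.004, 0.002]
force: [15.8, 1.5, -7.5]
gripper_width: 0.0196
grip_force: 8.0
```

```bash
python3 -c "
from h import *
go([.5736,.257,.047],6.8)"
```

```text
t 6.275 pos [0.5237 0.2504 0.0492] yang 6.85 tilt [ 0.0081  0.0025 -1.    ] lin [0.0006 0.0503 0.0026] dz 0.050623133243917096 q [ 0.4442  0.4861  1.8601 -0.0018  0.7871  0.3259] F [15.7761  1.4614 -7.486 ] w 0.019598653197255365 8.003659844398499
```

At the stop (15.8 N). I'll release and lift.

{"api": "carry_out", "payload": {"dr": [[0,0,0],[0,0,0],[0,0,0],[0,0,0],[0,0,0],[0,0,0]], "linear": [[0,0.003,0],[0,0.003,0],[0,0.003,0],[0,0.003,-0.03],[0,0.003,-0.09],[0,0.003,-0.15]], "grip": [0.45,0.45,0.45,0.45,0.45,0.9]}}

```text
clock: 7.02
ee_pos: [0.5218, 0.2495, 0.1997]
orientation: [0.664, 0.748, -0.001, -0.0]
force: [0.9, 0.5, 0.1]
gripper_width: 0.0492
grip_force: 0.0
```

```bash
python3 -c "
from h import *
go([.40,.05,.22],-40)
go([.532,-.16,.22],-60)"
```

```text
t 7.025 pos [0.5218 0.2495 0.1997] yang 6.83 tilt [-0.0018 -0.0007 -1.    ] lin [-0.1836 -0.1447 -0.02  ] dz 46.82959407649258 q [0.4433 0.2971 1.7488 0.0001 1.0976 0.324 ] F [0.8988 0.4988 0.093 ] w 0.04924541454395721 0.0
t 7.025 pos [0.5218 0.2495 0.1997] yang 6.83 tilt [-0.0018 -0.0007 -1.    ] lin [-0.4078 -0.0386 -0.0201] dz 66.82959407649258 q [0.4433 0.2971 1.7488 0.0001 1.0976 0.324 ] F [0.8988 0.4988 0.093 ] w 0.04924541454395721 0.0
```

{"api": "carry_out", "payload": {"dr": [[0,0,10],[0,0,20],[0,0,30],[0,0,40],[0,0,51.8],[0,0,51.8],[0,0,51.8]], "linear": [[-0.19,-0.09,-0.02],[-0.19,-0.09,-0.02],[-0.19,-0.09,-0.02],[-0.19,-0.09,-0.02],[-0.19,-0.09,-0.02],[-0.19,-0.09,-0.02],[-0.19,-0.09,-0.02]], "grip": [0.9,0.9,0.9,0.9,0.9,0.9,0.9]}}

```text
clock: 7.9
ee_pos: [0.4558, 0.0506, 0.2184]
orientation: [0.923, 0.385, -0.0, -0.0]
force: [-0.2, 0.4, -0.3]
gripper_width: 0.0826
grip_force: 0.0
```

```bash
python3 - <<'E'
from h import *
t=env.get_image("top"); s=env.get_image("side")
p=t["pixels"]
a=cv2.resize(p[200:300,150:230],None,fx=4.5,fy=4.5,interpolation=cv2.INTER_CUBIC)
b=cv2.resize(p[200:300,330:420],None,fx=4.5,fy=4.5,interpolation=cv2.INTER_CUBIC)
cv2.imwrite("pics/crop2.png",np.hstack([a,b])[:600,:800])
for n,z in(("fan_knob_top",.058),("cap_top",.1325),("bottle",0)):
  for im,c in((t,"top"),(s,"side")):
    for d in env.place_of(n,c)[:3]: print(n,c,d["p"],d["xy"],atz(im,d["xy"],z))
for d in env.cut_out("fan_speed","top")[:1]:
    ys,xs=np.where(d["region"]); print(d["p"],xs.min(),xs.max(),ys.min(),ys.max())
for d in env.cut_out("cap","top")[:3]+env.cut_out("cap","side")[:3]:
    ys,xs=np.where(d["region"]); print("cap",d["p"],xs.min(),xs.max(),ys.min(),ys.max())
# expected silhouettes of the cap for a guess
th=np.linspace(0,2*np.pi,60)
C=np.array([[.532+.026*np.cos(a),-.16+.026*np.sin(a),z] for a in th for z in(.1005,.1325)])
for im in(t,s): q=proj(im,C);print(q.min(0),q.max(0))
go([.532,-.16,.19],-45)
E
```

```text
cap_top top 0.78 [364.1, 251.5] [ 0.5274 -0.1563  0.1325]
cap_top top 0.68 [362.8, 206.3] [ 0.633  -0.1555  0.1325]
cap_top top 0.67 [408.7, 249.7] [ 0.5311 -0.2575  0.1325]
cap_top side 0.92 [344.5, 210.7] [ 0.5357 -0.1562  0.1325]
bottle top 0.84 [358.9, 257.7] [ 0.5319 -0.1542  0.    ]
bottle top 0.75 [358.3, 319.6] [ 0.3765 -0.1499  0.    ]
bottle top 0.37 [462.7, 239.6] [ 0.5774 -0.4206  0.    ]
bottle side 0.79 [416.8, 282.7] [ 0.3809 -0.1284  0.    ]
bottle side 0.68 [343.8, 264.7] [ 0.5347 -0.158   0.    ]
bottle side 0.24 [351.5, 201.6] [ 0.5617 -0.417   0.    ]
cap 0.77 354 377 237 262
cap 0.7 398 420 240 262
cap 0.81 278 303 235 261
cap 0.61 332 355 205 230
[353.3674 238.2303] [377.1404 262.6659]
[333.2606 203.1319] [360.0185 230.8791]
t 8.45 pos [0.456  0.0505 0.2186] yang -44.96 tilt [-0.0001 -0.     -1.    ] lin [-0.0952  0.2025  0.0286] dz 0.04040549820838635 q [ 0.1069  0.0858  1.9696 -0.      1.0862  0.8916] F [ 0.0884 -0.7959  0.8392] w 0.08313962109353762 0.0
```

View pics/crop2.png

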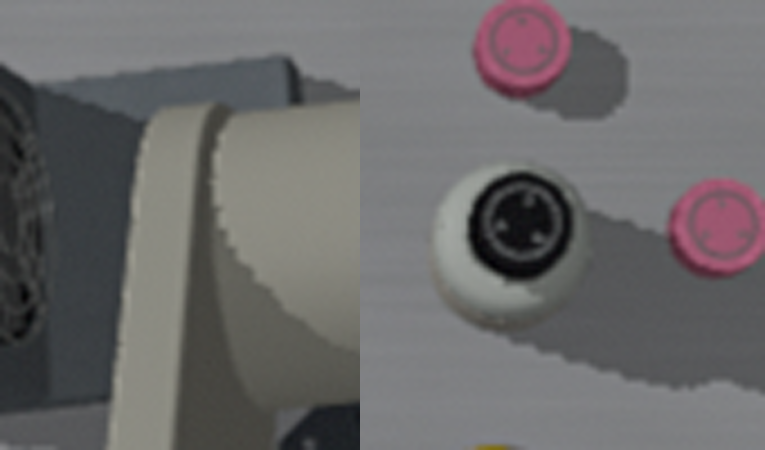

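The crop shows the black cap at about (365,249) on the white bottle and the two pink caps beside it. The arm hides the knob, so I'll check that from above the bottle.

{"api": "carry_out", "payload": {"dr": [[0,0,0],[0,0,0],[0,0,0],[0,0,0],[0,0,0],[0,0,0]], "linear": [[-0.095,0.203,0],[-0.095,0.203,0],[-0.095,0.203,0],[-0.095,0.203,0],[-0.095,0.203,0.028],[-0.095,0.203,0.028]], "grip": [0.98,0.98,0.98,0.98,0.98,0.98]}}

```text
clock: 9.2
ee_pos: [0.531, -0.1603, 0.1888]
orientation: [0.924, 0.382, -0.002, -0.001]
force: [0.2, 0.5, -0.3]
gripper_width: 0.0899
grip_force: 0.0
```

```bash
python3 - <<'E'
from h import *
t=env.get_image("top"); s=env.get_image("side")
p=t["pixels"]
a=cv2.resize(p[200:300,150:230],None,fx=4.5,fy=4.5,interpolation=cv2.INTER_CUBIC)
b=cv2.resize(s["pixels"][150:250,300:400],None,fx=4.5,fy=4.5,interpolation=cv2.INTER_CUBIC)
cv2.imwrite("pics/crop3.png",np.hstack([a,b])[:600,:800])
for n in("fan_knob_top","fan_speed"):
  for d in env.cut_out(n,"top")[:2]:
    ys,xs=np.where(d["region"]); print(d["p"],xs.min(),xs.max(),ys.min(),ys.max(),atz(t,((xs.min()+xs.max())/2,(ys.min()+ys.max())/2-.3),.058))
go([.533,-.16,.112],-45)
E
```

```text
0.55 190 198 256 261 [0.5244 0.2508 0.058 ]
t 9.4 pos [ 0.533  -0.1599  0.1916] yang -44.93 tilt [ 0.0012 -0.0003 -1.    ] lin [-0.0001 -0.      0.0796] dz 0.06622437406588233 q [-0.2943  0.2705  1.8055  0.0001  1.0643  0.49  ] F [ 0.9602  0.171  -0.0835] w 0.08999305195561784 0.0
```

View pics/crop3.png

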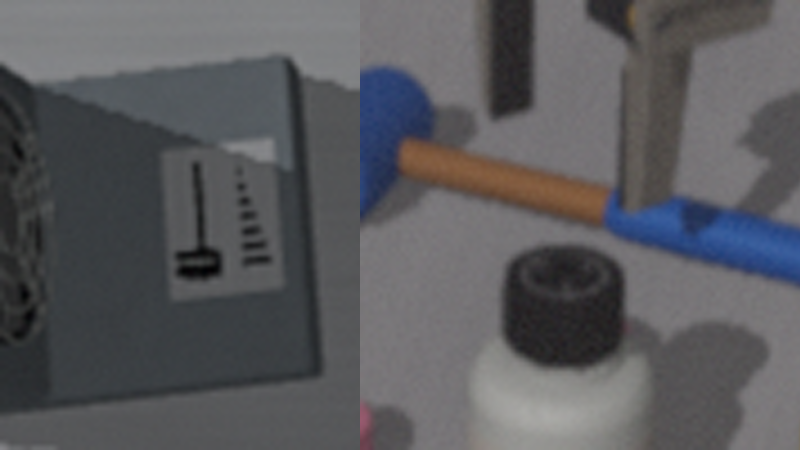

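The knob now stands at the wide end, at pixel (194,258) or world (0.524,0.251), which is 50 mm along from its start. The fingers straddle the cap at hover. I'll descend and grip.

{"api": "carry_out", "payload": {"dr": [[0,0,0],[0,0,0],[0,0,0],[0,0,0],[0,0,0],[0,0,0]], "linear": [[0,0,0.03],[0,0,0.055],[0,0,0.07],[0,0,0.08],[0,0,0.086],[0,0,0.086]], "grip": [0.98,0.98,0.98,0.98,0.98,0.98]}}

```text
clock: 10.15
ee_pos: [0.5326, -0.1603, 0.1047]
orientation: [0.924, 0.383, 0.0, 0.0]
force: [0.6, -0.3, -0.2]
gripper_width: 0.0898
grip_force: 0.0
```

{"api": "carry_out", "payload": {"dr": [[0,0,0],[0,0,0],[0,0,0],[0,0,0],[0,0,0],[0,0,0]], "linear": [[0,0,0],[0,0,0],[0,0,0],[0,0,0],[0,0,0],[0,0,0]], "grip": [0.45,0.45,0.45,0.45,0.45,0.45], "newtons": 12}}

```text
clock: 10.9
ee_pos: [0.5326, -0.1603, 0.1047]
orientation: [0.924, 0.383, 0.0, 0.0]
force: [-0.0, -0.3, 1.3]
gripper_width: 0.0516
grip_force: 12.0
```

```bash
python3 -c "
from h import *
go([.533,-.16,.105],-45)"
```

```text
t 10.9 pos [ 0.5326 -0.1603  0.1047] yang -44.98 tilt [ 0.0002 -0.0001 -1.    ] lin [ 0.0005  0.0001 -0.0003] dz 0.02269330068668296 q [-0.2951  0.3786  1.8763 -0.      0.8864  0.49  ] F [-0.0292 -0.2803  1.3321] w 0.051616608728944004 12.000186396708159
```

{"api": "carry_out", "payload": {"dr": [[0,0,0],[0,0,0],[0,0,0],[0,0,0],[0,0,0],[0,0,0]], "linear": [[0,0,0],[0,0,0.002],[0,0,0.004],[0,0,0.006],[0,0,0.007],[0,0,0.007]], "grip": [0.45,0.45,0.45,0.45,0.45,0.45], "newtons": 40}}

```text
clock: 11.65
ee_pos: [0.5327, -0.1603, 0.0991]
orientation: [0.924, 0.383, 0.0, 0.0]
force: [-5.7, 2.8, 20.1]
gripper_width: 0.0511
grip_force: 40.0
```

The cap bottomed at 5.6 mm and 20 N. Now I'll twist counter-clockwise, which is a negative turn about the tool's z.

{"api": "carry_out", "payload": {"dr": [[0,0,-5],[0,0,-12],[0,0,-19],[0,0,-26],[0,0,-33],[0,0,-40],[0,0,-47],[0,0,-54],[0,0,-60],[0,0,-62]], "linear": [[0,0,-0.001],[0,0,-0.001],[0,0,-0.001],[0,0,-0.001],[0,0,-0.001],[0,0,-0.001],[0,0,-0.001],[0,0,-0.001],[0,0,-0.001],[0,0,-0.001]], "grip": [0.45,0.45,0.45,0.45,0.45,0.45,0.45,0.45,0.45,0.45]}}

```text
clock: 12.9
ee_pos: [0.5343, -0.1606, 0.0998]
orientation: [0.594, 0.805, 0.001, 0.002]
force: [1.9, 0.3, 10.1]
gripper_width: 0.0512
grip_force: 40.0
```

{"api": "carry_out", "payload": {"dr": [[0,0,0],[0,0,0]], "linear": [[0,0,0],[0,0,0]], "grip": [0.45,0.45]}}

```text
clock: 13.15
ee_pos: [0.5342, -0.1606, 0.0998]
orientation: [0.595, 0.804, 0.001, 0.002]
force: [1.1, 0.3, 10.0]
gripper_width: 0.0509
grip_force: 40.0
```

```bash
python3 -c "
from h import *
go([.533,-.16,.105],17)
print(env.sense()['ft_torque'])
im=env.get_image('side');cv2.imwrite('pics/s4.png',cv2.resize(im['pixels'][150:290,280:440],None,fx=3,fy=3,interpolation=cv2.INTER_CUBIC))"
```

```text
t 13.15 pos [ 0.5342 -0.1606  0.0998] yang 17.02 tilt [ 0.0035 -0.0008 -1.    ] lin [ 0.0009 -0.001  -0.0052] dz 0.024523714047120393 q [-0.2949  0.3862  1.8785  0.0003  0.8734 -0.5922] F [ 1.0557  0.2762 10.0458] w 0.05088117572323389 40.002883020279114
[ 0.1138 -0.2878 -0.0003]
```

View pics/s4.png

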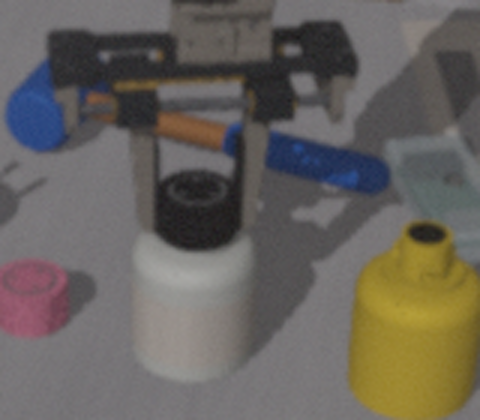

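The fingers hold the cap down and the bottle stands. I'll lift gently and check the force for a caught bottle.

{"api": "carry_out", "payload": {"dr": [[0,0,0],[0,0,0],[0,0,0],[0,0,0],[0,0,0]], "linear": [[0,0,-0.002],[0,0,-0.004],[0,0,-0.006],[0,0,-0.009],[0,0,-0.011]], "grip": [0.45,0.45,0.45,0.45,0.45]}}

```text
clock: 13.82
ee_pos: [0.5322, -0.1601, 0.1093]
orientation: [0.595, 0.804, -0.0, -0.0]
force: [0.8, 0.1, -2.1]
gripper_width: 0.051
grip_force: 40.0
```

{"api": "carry_out", "payload": {"dr": [[0,0,0],[0,0,0],[0,0,0]], "linear": [[0,0,-0.002],[0,0,-0.004],[0,0,-0.004]], "grip": [0.45,0.45,0.45]}}

```text
clock: 14.2
ee_pos: [0.5327, -0.1603, 0.1138]
orientation: [0.595, 0.804, 0.0, 0.0]
force: [2.1, 0.3, -1.0]
gripper_width: 0.0513
grip_force: 40.0
```

```bash
python3 -c "
from h import *
go([.533,-.16,.105],17)
im=env.get_image('side');cv2.imwrite('pics/s5.png',cv2.resize(im['pixels'][150:290,280:440],None,fx=3,fy=3,interpolation=cv2.INTER_CUBIC))
go([.533,-.16,.105],17)"
```

```text
t 14.2 pos [ 0.5327 -0.1603  0.1138] yang 17.02 tilt [ 0.0004 -0.     -1.    ] lin [0.0002 0.0004 0.0088] dz 0.020883546926086183 q [-0.295   0.3662  1.8702  0.0001  0.9048 -0.5922] F [ 2.0955  0.3118 -1.0486] w 0.05127300445779642 39.99973437079461
t 14.25 pos [ 0.5326 -0.1603  0.1137] yang 17.02 tilt [ 0.0003  0.     -1.    ] lin [0.0001 0.0004 0.0087] dz 0.02115729281997858 q [-0.295   0.3663  1.8702  0.0001  0.9047 -0.5922] F [ 1.8121  0.9095 -1.2496] w 0.05071060983948865 39.99984315360052
```

View pics/s5.png

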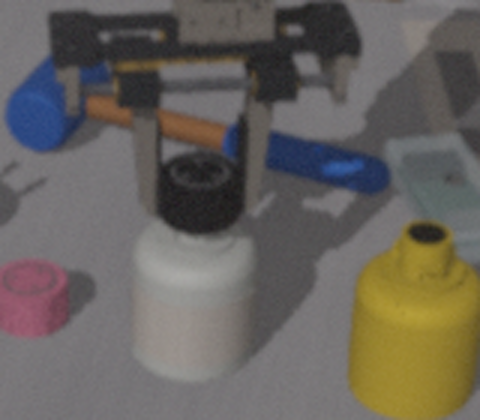

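The cap is free: it's higher than before, the bottle's base hasn't moved, and the pull is only about 1 N. I'll lift it 60 mm.

{"api": "carry_out", "payload": {"dr": [[0,0,0],[0,0,0],[0,0,0],[0,0,0],[0,0,0],[0,0,0],[0,0,0],[0,0,0],[0,0,0],[0,0,0]], "linear": [[0,0,-0.005],[0,0,-0.012],[0,0,-0.022],[0,0,-0.034],[0,0,-0.046],[0,0,-0.056],[0,0,-0.06],[0,0,-0.06],[0,0,-0.06],[0,0,-0.06]], "grip": [0.45,0.45,0.45,0.45,0.45,0.45,0.45,0.45,0.45,0.45]}}

```text
clock: 15.5
ee_pos: [0.5322, -0.1602, 0.1731]
orientation: [0.595, 0.804, -0.0, -0.0]
force: [-0.2, -1.3, 0.1]
gripper_width: 0.0516
grip_force: 40.0
```

```bash
python3 -c "
from h import *
go([.533,-.16,.175],17)
t=env.get_image('top')
im=env.get_image('side');a=cv2.resize(im['pixels'][130:290,280:440],None,fx=2.5,fy=2.5);b=cv2.resize(t['pixels'][200:300,150:230],None,fx=4,fy=4);cv2.imwrite('pics/s6.png',np.hstack([a,b]))"
```

```text
t 15.5 pos [ 0.5322 -0.1602  0.1731] yang 17.02 tilt [-0.0007  0.0002 -1.    ] lin [-0.      0.0008 -0.0019] dz 0.01979348368445244 q [-0.2951  0.2914  1.8227 -0.      1.0283 -0.5921] F [-0.2158 -1.2781  0.1078] w 0.05159923426556212 39.999818700052856
```

View pics/s6.png

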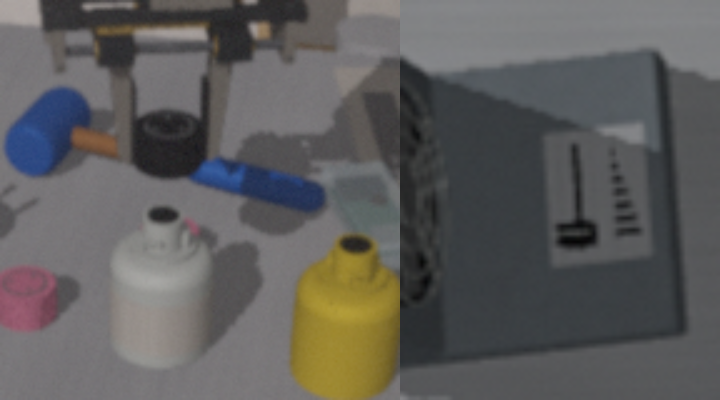

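The cap is held level, straight above the open mouth (about 48 mm clear), the bottle is standing in place, and the control is at full. I'll hand it in.

```bash
python3 -c "
from bench import env
print(env.close_job())"
```

```text
the job is handed in; nothing more can be done
None
```

I slid the fume extractor to full, took the solvent cap off, and handed the job in with the cap held level about 5 cm above the open mouth; the bottle stands where it was, but no verdict came back from the judge.

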